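Lay a standing blank down in the cut-off jig and clamp it against the stop

ROBOT

A 7-joint arm with a two-finger parallel gripper is mounted at the origin on a cart in front of the work surface, level with it; the furniture and walls round the work are solid. World frame = base frame: x ahead of the robot, y to its left, z up, the work surface at z = 0. Lengths are in m, angles in rad, forces in N, time in s.
With the tool pointing down it reaches from about 0.425 to 0.925 m from the base axis. Payload 6.8 kg.
Tool frame: the origin (TCP) lies between the finger pads; the fingertips stand finger_overhang ahead of it and the grasp point (between the pads) lies 6 mm ahead of it (finger_overhang is the distance from the TCP to the fingertips, in m); z points along the fingers, y is the line along which they close (so a half turn about z gives the same grasp; the last joint's range is limited). The gripper opens to 85 mm and grips with 20 to 120 N. Pads are 22 mm wide; open, the fingers measure 114 mm over their backs; the gripper's body (76 mm by 85 mm) begins 54 mm behind the grasp point. The pads swing forward as they close: fully open they stand 13 mm farther back than shut.
Start: joints at [1.124, 0.477, 0.022, 1.555, -0.011, 1.109, -0.083], TCP at [0.224, -0.637, 0.256] pointing down, gripper open.
Joint ranges: [-2.96, 2.96], [-0.34, 2.1], [-1.41, 1.46], [0.24, 2.44], [-1.37, 4.51], [0.17, 1.92], [-2.96, 2.96]. Speed limits (rad/s): [2.39, 2.39, 3.14, 3.14, 3.14, 3.14, 3.14].

INTERFACE

Orientations are given as a unit quaternion [w, x, y, z].
In Python, from station import * gives the robot as it stands.
- The arm moves only by the tool drive_tool, never from a script. Its argument "increments" is a list of rows, each an object of numbers: "claw": the finger opening in m, from 0 to 0.0854; "dx", "dy", "dz": the shift along the tool's x, y, z in m; "wx", "wy", "wz": the turn, a rotation vector about the tool's x, y, z in degrees. A call has 1 to 20 rows; each row shifts and turns the commanded pose from where the row before left it, along the tool's axes as they then stand; what a row does not reach is not made up. A row lasts 1/8 s, in which the tool goes at most 62.5 mm and 10.7 degrees, less where a joint would pass 70% of its speed; a pose out of reach is approached as far as the arm can. A call with a gripper value outside its range is refused whole. The fingers move at their own pace and stop on an object; "newtons" is the grip in N (left out, the last holds). Time passes only in rows, so rows that do not move let the fingers close. It gives the time, the measured TCP pose, the force, the opening and the grip force at its end, in the units of the state.
- get_obs(): the state, without advancing time (a new reading comes with each control period).
- read_camera(name): name is "scene" or "side" or "wrist"; returns (picture, depth): 384x512x3 uint8, red, green, blue; 384x512 float32, m along the optical axis (not along the pixel's ray), 0 where there is no reading.
- calibration(name): a dict with "intrinsics" (3x3 intrinsics, pixels), "k1" (the pictures are not rectified: a ray, as slopes to the right and down, at radius r is drawn at 1 + k1 r^2 times it, then the intrinsics apply), "R" (3x3) and "t" (3): a world point X has camera coordinates R X + t; the wrist camera has in their place "mount" (4x4, takes a point from camera to tool coordinates, whose origin is the TCP and whose axes are the flange's). Camera axes: x right, y down, z forward; pixel columns grow to the right and rows downward; lengths in m; the calibration is good to about 2 mm. A picture is of the moment at which its call begins: read the wrist's pose just before it. calibration takes no time and is no camera call.
- hand_in(): hands the job in; it is judged then, once.
The state is a dict: "t": time; "q": joint angles; "joint_vel": joint speeds; "joint_torque": joint torques, N m; "eef_pos": TCP position; "tool_rot": TCP orientation; "contact_force": force on the tool from outside, world axes, zero at the start; "torque": the same for the moment, N m; "gripper_width": opening from 0.0 (shut) to 1.0 (fully open); "grasp_force": force on a finger pad.
Only numpy, scipy, OpenCV 4.12 (cv2) and the standard library are available. Lean on these libraries where they do the work, as an engineer would, in place of code of your own. Each camera call takes 0.05 s, during which the arm holds its last target. There are 200 camera calls.

TASK

A pine blank has been left standing on end in the long cut-off jig on the bench. Tip it over with a fingertip towards the end block so that it lies flat between the fences, push it along until it butts fully against the end block, and only then press the toggle clamp's lever all the way down so that its rubber foot holds the blank. Only push: do not lift or carry the blank, and leave the other things on the bench where they are.

Things in the scene. Friction and masses are not known exactly. Their poses are not given: they have to be found in the camera images.
- jig: Cut-off jig fixed to the bench (not the small square jig at the bench's front edge). Plywood base 120 (x) x 380 (y) x 18 high; origin: centre of its underside, z up. Its y axis runs along the channel from the open tail (-y, the robot's right) to the end block (+y, left). Bed at z = 18. Two wooden fences, 20 thick, 20 above the bed, y = -165 to 85, leave a channel 50 wide about x = 0
- stop_face (a point): Length stop: centre of the end block's face that looks down the channel, jig frame (0, 85, 40.5), 22.5 above the bed; axes as the jig's. The end block is 90 wide, fills y = 85 to 190 of the jig and its top is at z = 62. The blank is home when blank_head is here
- blank: Pine blank 45 x 120 x 45 (own x, y, z), 0.11 to 0.23 kg, loose, standing on end on the bed, 2.5 play to each fence. Its y axis is its long axis, up while it stands. Origin: centre of the long face towards the end block, 60 above the bed and 140 to 190 from the stop. Tipped that way it lies on this face, z up, y along the jig's y, 20 to 70 short of the stop. Falls by itself past about 21 degrees
- blank_head (a point): Centre of the blank's square end that is on top while it stands; the end that must butt against the end block
- blank_foot (a point): Centre of the blank's other square end, on which it stands at the start and where it is pushed along once it lies
- lever_pivot (a point): Pivot of the clamp's lever, jig frame (0, 160, 100). The toggle clamp stands on the end block, all in the jig's plane x = 0: the lever turns about the jig's x axis and points away from the channel, beyond the end block; the arm points over the channel (pivot at y = 122, z = 88) and while open stands up to about z = 175
- clamp_lever (a joint): Clamp lever, rad. 0 = open, as at the start: the lever rises 1.06 rad (61 degrees) above level. 1.0 = fully down, clamp closed: it rises 0.06 (3 degrees), pointing along the jig's +y. Pressing it down lowers the arm; the linkage goes over centre at 0.93 and then locks at 1.0. Before that it stays about where it is left. Pressing takes 1 to 6 N
- lever_grip (a point): Point on the axis of the lever's straight round black grip, 90 from the lever's pivot. The grip is 18 thick, runs from 50 to 118 from the pivot
- clamp_foot: Foot of the clamp: rubber tip 17 across on a sprung spindle at the end of the arm; origin on the arm, 82 from the arm's pivot, the tip 28 below it. Closed on the blank it presses with about 9 N, 45 behind the stop
- marker: Bystander: felt marker, white with a black cap, 16 x 132 x 17, lying beside the jig. Origin at the centre of its underside
- offcut: Bystander: small flat pine offcut, 38 x 88 x 19, lying beside the jig. Origin at the centre of its underside
- tape_roll: Bystander: blue roll of masking tape, 108 across, 24 high, lying flat. Origin at the centre of its underside
- tape_measure: Bystander: large grey tape measure, 43 x 100 x 77, standing at the robot's side of the jig's right half. Origin at the centre of its underside
- spring_clamp: Bystander: black spring clamp, 66 x 159 x 16, lying at the right front. Origin at the centre of its underside
- screwdriver: Bystander: red-handled screwdriver, 29 x 198 x 28, lying to the left. Origin at the centre of its underside
- red_level: Bystander: red torpedo level, 31 x 216 x 21, lying to the left. Origin at the centre of its underside
- spray_cup_0: Bystander: grey and red plastic cup, 73 across, 96 high, standing upside down to the right. Origin at the centre of its underside
Not all that is in view belongs to the job. Of the things like the blank, leave any that is blue; of the rest the smaller one is meant.

How it is judged:
By the outcome, as a careful person would: the job done as asked, in the order asked, and still so for the second after the job is handed in, with the robot touching nothing.
It also fails if it takes over 56 s, if anything falls off the work surface, if the arm or the gripper's body presses on something with over 40 N, if the wrist force passes 120 N, or if a joint passes its speed limit or range.

## Working session

There is one attempt and no reset: what is moved stays moved. The work goes in short steps, Python scripts to look and compute and a tool call to move; the robot and the scene stay as the last step left them, time stands still between calls to the robot, and variables do not carry over. Pictures are saved under pics/ and viewed, at most 10 in all, crops included, and the job is handed in when it is done.

Besides the shell and the picture viewer there is one more tool, called after "Call:" by a JSON object that holds its "op" and its "data". drive_tool: Moves the arm, as the interface text tells. Its arguments: {"type":"object","properties":{"increments":{"type":"array","items":{"type":"object","properties":{"claw":{"type":"number"},"dx":{"type":"number"},"dy":{"type":"number"},"dz":{"type":"number"},"wx":{"type":"number"},"wy":{"type":"number"},"wz":{"type":"number"}}}},"newtons":{"type":"number"}},"required":["increments"]}

```bash
mkdir -p pics; ls
cat > h.py <<'E'
from station import *
import numpy as np, cv2
from scipy.spatial.transform import Rotation as Rn
def cam(name):
    o=get_obs(); im,d=read_camera(name); c=calibration(name)
    K=np.array(c["intrinsics"]);k1=c["k1"]
    if "mount" in c:
        M=np.array(c["mount"]); q=o["tool_rot"]; Rt=Rn.from_quat([q[1],q[2],q[3],q[0]]).as_matrix()
        Rcw=Rt@M[:3,:3]; p=Rt@M[:3,3]+np.array(o["eef_pos"])
    else:
        R=np.array(c["R"]);Rcw=R.T;p=-R.T@np.array(c["t"])
    return im,d,K,k1,Rcw,p
def rays(uv,K,k1,Rcw):
    uv=np.atleast_2d(np.array(uv,float))
    n=cv2.undistortPoints(uv[:,None],K,np.array([k1,0,0,0,0]))[:,0]
    r=np.c_[n,np.ones(len(n))]
    return r@Rcw.T
def onz(uv,z,C):
    r=rays(uv,*C[2:5]); s=(z-C[5][2])/r[:,2]; return C[5]+r*s[:,None]
def dep(uv,C):
    r=rays(uv,*C[2:5]); uv=np.atleast_2d(uv).astype(int); return C[5]+r*C[1][uv[:,1],uv[:,0]][:,None]
def save(im,n): cv2.imwrite("pics/"+n,im[...,::-1])
E
python3 - <<'E'
from h import *
o=get_obs();print(o)
for n in("scene","side"):
    C=cam(n);save(C[0],n+"0.png");np.savez(n+"0.npz",*C);print(n,C[5],C[4])
print(calibration("wrist"))
E
```

```text
pics
{'t': 0.0, 'q': array([ 1.12391249,  0.47781792,  0.0223283 ,  1.55651868, -0.01151614,
        1.10926569, -0.08309973]), 'joint_vel': array([-0.00071179,  0.00103749,  0.00052101, -0.00018168, -0.00035688,
        0.0002025 ,  0.00041477]), 'joint_torque': array([ 2.57470374e-04, -5.96448898e+01,  1.60791613e+00, -2.81187969e+01,
        1.24010921e-02,  9.42872168e-03, -3.01164960e-05]), 'eef_pos': array([ 0.22413676, -0.6360936 ,  0.2552851 ]), 'tool_rot': array([-9.15256863e-04,  9.85684990e-01,  1.68594826e-01, -2.18236526e-04]), 'contact_force': array([-0.61365631,  0.01270731,  0.56876712]), 'torque': array([ 0.01733736, -0.03984116,  0.0225529 ]), 'grasp_force': 0.0, 'gripper_width': 0.9989114505591333}
scene [0.24139689 0.65154756 1.34009331] [[-0.9402801  -0.29024363  0.17785378]
 [-0.34036059  0.80975524 -0.4779656 ]
 [-0.00529156 -0.50995596 -0.86018423]]
side [ 0.28847629 -1.22889041  0.77458728] [[ 0.98586031 -0.08486111  0.14449234]
 [-0.16731929 -0.45144029  0.87647357]
 [-0.00914886 -0.88825687 -0.45925596]]
{'intrinsics': array([[286.73092275,   0.        , 258.71333406],
       [  0.        , 286.73092275, 192.26392626],
       [  0.        ,   0.        ,   1.        ]]), 'k1': -0.06887592575850021, 'mount': array([[-8.10021736e-04, -9.60732314e-01, -2.77475699e-01,
         7.03683659e-02],
       [ 9.99999635e-01, -7.02405959e-04, -4.87240277e-04,
        -9.70002071e-04],
       [ 2.73206895e-04, -2.77475993e-01,  9.60732532e-01,
        -1.18295109e-01],
       [ 0.00000000e+00,  0.00000000e+00,  0.00000000e+00,
         1.00000000e+00]])}
```

View pics/scene0.png

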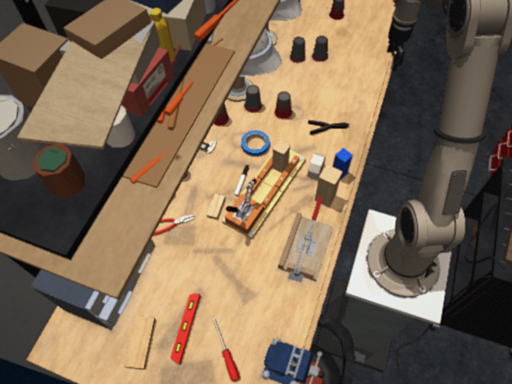

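View pics/side0.png

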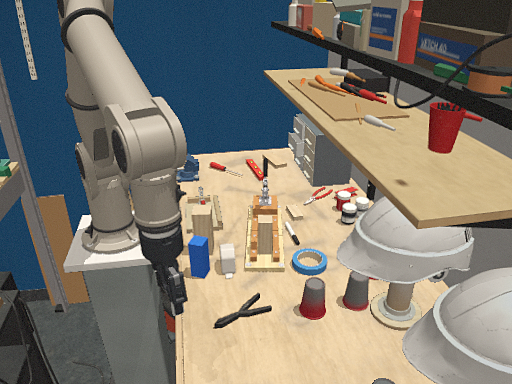

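Scene picture: the blank candidates are a pine block in the jig channel at (281,157), a bigger pine block at (329,187) beside the small jig, and a blue block at (342,161). The white-grey box at (317,166) is the tape measure. In the side picture they are at (265,235), (203,225), (199,257) and (227,260). The smaller non-blue block stands in the long jig, so that is my choice; I'll check it in a crop and with depth.

Run:
```python
from h import *
for n,(x0,y0,x1,y1) in(("scene",(205,130,355,245)),("side",(185,150,335,280))):
    z=np.load(n+"0.npz",allow_pickle=True);C=[z[f"arr_{i}"] for i in range(6)];C[3]=float(C[3])
    cv2.imwrite(f"pics/{n}crop.png",cv2.resize(C[0][y0:y1,x0:x1],None,fx=4,fy=4,interpolation=cv2.INTER_CUBIC)[...,::-1])
    print(n,C[2][0,0])
    P={"scene":[(281,150),(329,175),(342,155),(317,160),(300,160),(250,235),(228,222)],"side":[(265,220),(204,210),(199,243),(265,200),(265,185),(250,265)]}[n]
    for p,q in zip(P,dep(P,C)):print(p,q.round(3))
```

```text
scene 436.84488218430903
(281, 150) [ 0.492 -0.197  0.138]
(329, 175) [ 0.31  -0.14   0.159]
(342, 155) [ 0.292 -0.265  0.114]
(317, 160) [ 0.372 -0.246  0.072]
(300, 160) [ 0.436 -0.261  0.021]
(250, 235) [0.501 0.086 0.022]
(228, 222) [0.583 0.073 0.039]
side 397.44822926836173
(265, 220) [ 0.494 -0.223  0.139]
(204, 210) [ 0.315 -0.15   0.151]
(199, 243) [ 0.29  -0.282  0.121]
(265, 200) [0.546 0.033 0.064]
(265, 185) [ 0.53  -0.041  0.164]
(250, 265) [ 0.438 -0.278  0.018]
```

View pics/scenecrop.png

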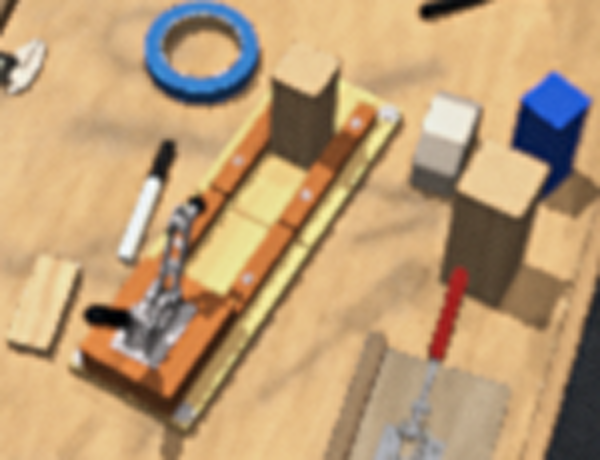

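View pics/sidecrop.png

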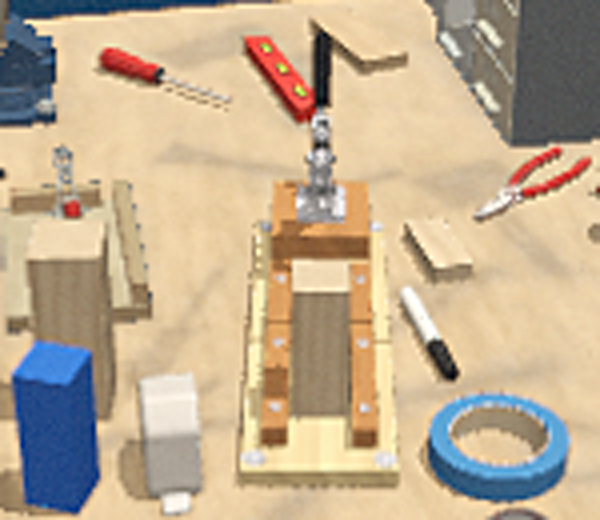

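Both crops confirm the choice: the block in the jig is the smaller pine one (scene crop top at (305,70)). The lever's black grip points away from the channel at (108,318). Next I measure the jig and the blank.

```bash
cat > m.py <<'E'
from h import *
def fit(C):
    h,w=C[1].shape; vv,uu=np.mgrid[:h,:w]; uv=np.c_[uu.ravel(),vv.ravel()]
    P=dep(uv,C).reshape(h,w,3); ok=C[1]>0
    hsv=cv2.cvtColor(C[0],cv2.COLOR_RGB2HSV)
    box=ok&(P[...,0]>.40)&(P[...,0]<.66)&(P[...,1]>-.34)&(P[...,1]<.14)
    org=(hsv[...,0]<14)&(hsv[...,1]>130)
    for nm,m,z in(("base",box&(P[...,2]>.011)&(P[...,2]<.025),.018),("fence",box&org&(abs(P[...,2]-.038)<.006),.038),("endblk",box&org&(abs(P[...,2]-.062)<.006),.062),("blanktop",box&(abs(P[...,2]-.138)<.006)&(P[...,1]<-.12),.138)):
        m=m.astype(np.uint8); n,l,s,_=cv2.connectedComponentsWithStats(m)
        m=(m>0)&(np.isin(l,[i for i in range(1,n) if s[i,4]>12]))
        Q=onz(np.c_[uu[m],vv[m]],z,C)
        if len(Q)<10: print(nm,len(Q));continue
        (c,s,a)=cv2.minAreaRect((Q[:,:2]*1000).astype(np.float32))
        print(nm,len(Q),"z",np.median(P[m][:,2]).round(4),"c",np.round(c,1),"size",np.round(s,1),"ang",round(a,2))
E
python3 - <<'E'
from m import *
for n in("scene","side"):
    z=np.load(n+"0.npz",allow_pickle=True);C=[z[f"arr_{i}"] for i in range(6)];C[3]=float(C[3]);print(n);fit(C)
E
```

```text
scene
base 1657 z 0.0177 c [ 570.  -126.6] size [407.2 244. ] ang 80.17
fence 454 z 0.0374 c [517.5 -90.6] size [351.9  88.8] ang 78.6
endblk 389 z 0.0613 c [542.5  28.5] size [107.   90.7] ang 79.61
blanktop 148 z 0.1372 c [ 495.  -208.1] size [49.7 46.3] ang 81.77
side
base 1434 z 0.0178 c [ 573.  -131.8] size [402.1 244.7] ang 79.36Traceback (most recent call last):
  File "<stdin>", line 3, in <module>
  File "m.py", line 11, in fit
    Q=onz(np.c_[uu[m],vv[m]],z,C)
  File "h.py", line 19, in onz
    r=rays(uv,*C[2:5]); s=(z-C[5][2])/r[:,2]; return C[5]+r*s[:,None]
  File "h.py", line 15, in rays
    n=cv2.undistortPoints(uv[:,None],K,np.array([k1,0,0,0,0]))[:,0]
      ~~~~~~~~~~~~~~~~~~~^^^^^^^^^^^^^^^^^^^^^^^^^^^^^^^^^^^^^
cv2.error: OpenCV(4.12.0) /io/opencv/modules/calib3d/src/undistort.dispatch.cpp:347: error: (-215:Assertion failed) CV_IS_MAT(_src) && CV_IS_MAT(_dst) && (_src->rows == 1 || _src->cols == 1) && (_dst->rows == 1 || _dst->cols == 1) && _src->cols + _src->rows - 1 == _dst->rows + _dst->cols - 1 && (CV_MAT_TYPE(_src->type) == CV_32FC2 || CV_MAT_TYPE(_src->type) == CV_64FC2) && (CV_MAT_TYPE(_dst->type) == CV_32FC2 || CV_MAT_TYPE(_dst->type) == CV_64FC2) in function 'cvUndistortPointsInternal'
```

```bash
python3 -c "
import station;print([n for n in dir(station) if n[0]!='_']);print(getattr(station,'finger_overhang',None))"
```

```text
['PlanningError', 'calibration', 'finger_overhang', 'get_obs', 'hand_in', 'read_camera']
0.025
```

Call:
{"op": "drive_tool", "data": {"increments": [{"claw": 0, "wz": 10}, {"claw": 0, "wz": 10}, {"claw": 0, "wz": 9.8}, {"dx": 0.024, "dy": -0.05}, {"dx": 0.024, "dy": -0.05}, {"dx": 0.024, "dy": -0.05}, {"dx": 0.024, "dy": -0.05}, {"dx": 0.024, "dy": -0.05}, {"dx": 0.024, "dy": -0.05}, {"dx": 0.024, "dy": -0.05}, {"dx": 0.024, "dy": -0.05}, {}], "newtons": 20}}

```text
schema error: expected keys claw, dx, dy, dz, wx, wy, wz
```

Call:
{"op": "drive_tool", "data": {"increments": [{"claw": 0, "dx": 0, "dy": 0, "dz": 0, "wx": 0, "wy": 0, "wz": 10}, {"claw": 0, "dx": 0, "dy": 0, "dz": 0, "wx": 0, "wy": 0, "wz": 10}, {"claw": 0, "dx": 0, "dy": 0, "dz": 0, "wx": 0, "wy": 0, "wz": 9.8}, {"claw": 0, "dx": 0.024, "dy": -0.05, "dz": 0, "wx": 0, "wy": 0, "wz": 0}, {"claw": 0, "dx": 0.024, "dy": -0.05, "dz": 0, "wx": 0, "wy": 0, "wz": 0}, {"claw": 0, "dx": 0.024, "dy": -0.05, "dz": 0, "wx": 0, "wy": 0, "wz": 0}, {"claw": 0, "dx": 0.024, "dy": -0.05, "dz": 0, "wx": 0, "wy": 0, "wz": 0}, {"claw": 0, "dx": 0.024, "dy": -0.05, "dz": 0, "wx": 0, "wy": 0, "wz": 0}, {"claw": 0, "dx": 0.024, "dy": -0.05, "dz": 0, "wx": 0, "wy": 0, "wz": 0}, {"claw": 0, "dx": 0.024, "dy": -0.05, "dz": 0, "wx": 0, "wy": 0, "wz": 0}, {"claw": 0, "dx": 0.024, "dy": -0.05, "dz": 0, "wx": 0, "wy": 0, "wz": 0}, {"claw": 0, "dx": 0, "dy": 0, "dz": 0, "wx": 0, "wy": 0, "wz": 0}], "newtons": 20}}

```text
t: 1.6
eef_pos: [0.4883, -0.2726, 0.256]
tool_rot: [-0.001, 0.996, -0.086, 0.0]
contact_force: [-0.5, -0.3, -0.5]
gripper_width: -0.001
grasp_force: 0.0
```

```bash
cat > jig.py <<'E'
from h import *
A=np.deg2rad(79.6);u=np.array([np.cos(A),np.sin(A)]);ex=np.array([u[1],-u[0]]);O=np.array([.5425,.0285])-.1375*u
def tojig(P): d=np.atleast_2d(P)[:,:2]-O; return np.c_[d@ex,d@u,np.atleast_2d(P)[:,2]]*1000
def st():
    o=get_obs();q=o["tool_rot"];R=Rn.from_quat([q[1],q[2],q[3],q[0]]).as_matrix()
    tip=np.array(o["eef_pos"])+R[:,2]*.025
    print("t",round(o["t"],2),"eef",o["eef_pos"].round(4),"tip jig mm",tojig(tip).round(1)[0],"tool y in jig",(R[:2,1]@ex).round(3),(R[:2,1]@u).round(3),"zax",R[:,2].round(3),"F",o["contact_force"].round(1),"w",round(o["gripper_width"],3))
E
python3 - <<'E'
from m import *; import jig
jig.st()
C=cam("wrist");save(C[0],"w1.png");fit(C)
E
```

```text
t 1.6 eef [ 0.4883 -0.2726  0.256 ] tip jig mm [   1.  -168.3  231. ] tool y in jig 0.009 -1.0 zax [ 0.001  0.002 -1.   ] F [-0.5 -0.3 -0.5] w -0.001
base 15755 z 0.0189 c [ 574.  -136.9] size [381.2 244.1] ang 78.54
fence 4801 z 0.0387 c [ 510.  -143.3] size [258.6  90.4] ang 78.74
endblk 2189 z 0.0627 c [540.4   4.9] size [73.7 90.3] ang 77.9
blanktop 2644 z 0.1387 c [ 496.2 -211.7] size [45.7 46.3] ang 79.17
```

View pics/w1.png

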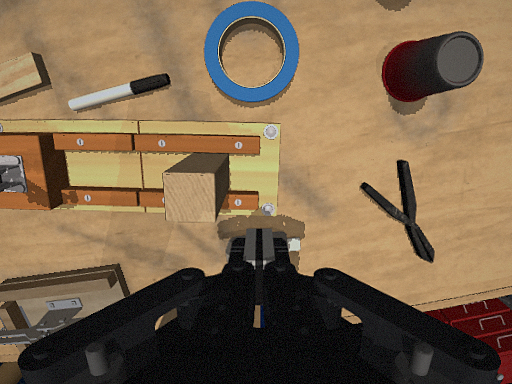

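The wrist view shows the blank's top centred at (192,195), the tail clear behind it and the shut fingertips at (258,240). All heights agree with the text (bed 19, fences 39, blank top 139 mm). I'll lower the tip behind the blank and tip it over.

Call:
{"op": "drive_tool", "data": {"increments": [{"claw": 0, "dx": -0.003, "dy": 0, "dz": 0.035, "wx": 0, "wy": 0, "wz": 1.1}, {"claw": 0, "dx": 0, "dy": 0, "dz": 0.04, "wx": 0, "wy": 0, "wz": 0}, {"claw": 0, "dx": 0, "dy": 0, "dz": 0.032, "wx": 0, "wy": 0, "wz": 0}, {"claw": 0, "dx": 0, "dy": -0.01, "dz": 0, "wx": 0, "wy": 0, "wz": 0}, {"claw": 0, "dx": 0, "dy": -0.01, "dz": 0, "wx": 0, "wy": 0, "wz": 0}, {"claw": 0, "dx": 0, "dy": -0.008, "dz": 0, "wx": 0, "wy": 0, "wz": 0}, {"claw": 0, "dx": 0, "dy": -0.008, "dz": 0, "wx": 0, "wy": 0, "wz": 0}, {"claw": 0, "dx": 0, "dy": -0.008, "dz": 0, "wx": 0, "wy": 0, "wz": 0}], "newtons": 20}}

```text
t: 2.65
eef_pos: [0.4916, -0.2338, 0.15]
tool_rot: [0.0, 0.995, -0.1, 0.001]
contact_force: [-0.2, -0.5, 0.3]
gripper_width: 0.001
grasp_force: 0.1
```

```bash
sed -i 's/^A=.*/A=np.deg2rad(79.0);u=np.array([np.cos(A),np.sin(A)]);ex=np.array([u[1],-u[0]]);O=np.array([.5178,-.106])/' jig.py
python3 - <<'E'
from m import *; import jig
jig.st()
C=cam("side");fit_ok=1
h,w=C[1].shape;vv,uu=np.mgrid[:h,:w];uv=np.c_[uu.ravel(),vv.ravel()]
J=jig.tojig(dep(uv,C));m=(abs(J[:,0])<26)&(J[:,1]>-140)&(J[:,1]<60)&(J[:,2]>45)&(J[:,2]<150)
Q=J[m]
for z in range(45,150,10):
    s=Q[(Q[:,2]>=z)&(Q[:,2]<z+10)]
    if len(s):print(z,len(s),np.percentile(s[:,1],[5,50,95]).round(0))
save(C[0],"s2.png")
E
```

```text
t 2.65 eef [ 0.4916 -0.2338  0.15  ] tip jig mm [  -1.3 -130.4  125. ] tool y in jig -0.008 -1.0 zax [ 0.001 -0.001 -1.   ] F [-0.2 -0.5  0.3] w 0.001
45 39 [-130. -127. -123.]
55 42 [-130. -126. -120.]
65 42 [-127. -124. -121.]
75 40 [-126. -123. -119.]
85 38 [-124. -121. -118.]
95 47 [-123. -121. -117.]
105 38 [-122. -118. -116.]
115 17 [-121. -118. -117.]
125 32 [-138. -120. -113.]
135 55 [-137. -112.  -76.]
145 7 [-140. -137. -135.]
```

The blank is tilting (about 8 degrees), so I keep pushing.

Call:
{"op": "drive_tool", "data": {"increments": [{"claw": 0, "dx": 0, "dy": -0.008, "dz": 0, "wx": 0, "wy": 0, "wz": 0}, {"claw": 0, "dx": 0, "dy": -0.008, "dz": 0, "wx": 0, "wy": 0, "wz": 0}, {"claw": 0, "dx": 0, "dy": -0.008, "dz": 0, "wx": 0, "wy": 0, "wz": 0}, {"claw": 0, "dx": 0, "dy": -0.008, "dz": 0, "wx": 0, "wy": 0, "wz": 0}, {"claw": 0, "dx": 0, "dy": -0.006, "dz": 0, "wx": 0, "wy": 0, "wz": 0}, {"claw": 0, "dx": 0, "dy": 0, "dz": 0, "wx": 0, "wy": 0, "wz": 0}, {"claw": 0, "dx": 0, "dy": 0, "dz": 0, "wx": 0, "wy": 0, "wz": 0}, {"claw": 0, "dx": 0, "dy": 0, "dz": 0, "wx": 0, "wy": 0, "wz": 0}, {"claw": 0, "dx": 0, "dy": 0, "dz": 0, "wx": 0, "wy": 0, "wz": 0}], "newtons": 20}}

```text
t: 3.82
eef_pos: [0.4987, -0.1972, 0.1493]
tool_rot: [0.0, 0.995, -0.1, 0.0]
contact_force: [-0.2, -0.2, -0.4]
gripper_width: -0.001
grasp_force: 0.0
```

```bash
cat > look.py <<'E'
from m import *; import jig
def look(n,z0,z1,x=22):
    C=cam(n);h,w=C[1].shape;vv,uu=np.mgrid[:h,:w];uv=np.c_[uu.ravel(),vv.ravel()]
    J=jig.tojig(dep(uv,C));ok=C[1].ravel()>0;
    m=ok&(abs(J[:,0])<x)&(J[:,1]>-190)&(J[:,1]<84)&(J[:,2]>z0)&(J[:,2]<z1)
    # y profile of median height
    for y in range(-170,84,10):
        s=J[ok&(abs(J[:,0])<15)&(J[:,1]>=y)&(J[:,1]<y+10)]
        if len(s):print(y,len(s),np.median(s[:,2]).round(0),end=' | ')
    print();Q=J[m]
    if len(Q):print(n,"slab",len(Q),"y 1,99%",np.percentile(Q[:,1],[1,99]).round(1),"x",np.percentile(Q[:,0],[1,99]).round(1))
    return C
E
python3 - <<'E'
from look import *
jig.st();look("side",58,68);C=look("wrist",58,68);save(C[0],"w3.png")
E
```

```text
t 3.83 eef [ 0.4987 -0.1972  0.1493] tip jig mm [ -1.4 -93.2 124.3] tool y in jig -0.009 -1.0 zax [ 0. -0. -1.] F [-0.2 -0.2 -0.4] w -0.001
-170 18 17.0 | -160 49 210.0 | -150 212 446.0 | -140 492 410.0 | -130 455 321.0 | -120 46 207.0 | -110 87 150.0 | -100 48 140.0 | -90 127 43.0 | -80 26 62.0 | -70 48 497.0 | -60 25 64.0 | -50 15 63.0 | -40 15 62.0 | -30 11 63.0 | -20 15 63.0 | -10 16 63.0 | 0 3 63.0 | 10 4 63.0 | 20 2 62.0 | 30 2 62.0 | 70 3 58.0 | 80 3 63.0 | 
side slab 225 y 1,99% [-85.8  79.3] x [-20.3  20.4]
-170 352 19.0 | -160 676 20.0 | -150 3129 213.0 | -140 4378 204.0 | -130 3840 191.0 | -120 2514 182.0 | -110 2645 193.0 | -100 4809 197.0 | -90 4135 190.0 | -80 1785 178.0 | -70 3335 183.0 | -60 5162 198.0 | -50 3697 209.0 | -40 2007 212.0 | -30 483 64.0 | -20 485 64.0 | -10 472 64.0 | 0 476 64.0 | 10 463 64.0 | 20 463 64.0 | 30 265 64.0 | 50 7 18.0 | 60 206 19.0 | 70 314 19.0 | 80 1611 48.0 | 
wrist slab 8968 y 1,99% [-82.7  83.1] x [-21.4  21.4]
```

The blank lies flat with its top at 63 mm, running from y about -85 to 36. I back off, drop behind the foot and push.

Call:
{"op": "drive_tool", "data": {"increments": [{"claw": 0, "dx": 0, "dy": 0.02, "dz": 0, "wx": 0, "wy": 0, "wz": 0}, {"claw": 0, "dx": 0, "dy": 0.02, "dz": 0, "wx": 0, "wy": 0, "wz": 0}, {"claw": 0, "dx": 0.001, "dy": 0, "dz": 0.03, "wx": 0, "wy": 0, "wz": -0.5}, {"claw": 0, "dx": 0, "dy": 0, "dz": 0.03, "wx": 0, "wy": 0, "wz": 0}, {"claw": 0, "dx": 0, "dy": 0, "dz": 0.025, "wx": 0, "wy": 0, "wz": 0}, {"claw": 0, "dx": 0, "dy": -0.01, "dz": 0, "wx": 0, "wy": 0, "wz": 0}, {"claw": 0, "dx": 0, "dy": -0.01, "dz": 0, "wx": 0, "wy": 0, "wz": 0}, {"claw": 0, "dx": 0, "dy": -0.008, "dz": 0, "wx": 0, "wy": 0, "wz": 0}, {"claw": 0, "dx": 0, "dy": -0.008, "dz": 0, "wx": 0, "wy": 0, "wz": 0}, {"claw": 0, "dx": 0, "dy": -0.008, "dz": 0, "wx": 0, "wy": 0, "wz": 0}, {"claw": 0, "dx": 0, "dy": -0.008, "dz": 0, "wx": 0, "wy": 0, "wz": 0}, {"claw": 0, "dx": 0, "dy": -0.008, "dz": 0, "wx": 0, "wy": 0, "wz": 0}, {"claw": 0, "dx": 0, "dy": -0.008, "dz": 0, "wx": 0, "wy": 0, "wz": 0}], "newtons": 20}}

```text
t: 5.55
eef_pos: [0.5048, -0.1692, 0.0643]
tool_rot: [0.0, 0.995, -0.096, -0.0]
contact_force: [-0.8, -2.9, 2.3]
gripper_width: -0.0
grasp_force: 1.4
```

Run:
```python
from look import *
jig.st();C=look("wrist",58,68);save(C[0],"w4.png")
```

```text
t 5.55 eef [ 0.5048 -0.1692  0.0643] tip jig mm [ -0.7 -64.5  39.3] tool y in jig 0.0 -1.0 zax [-0. -0. -1.] F [-0.8 -2.9  2.3] w -0.0
-170 669 19.0 | -160 679 19.0 | -150 684 19.0 | -140 701 19.0 | -130 1238 19.0 | -120 3765 126.0 | -110 4972 117.0 | -100 3905 101.0 | -90 2508 95.0 | -80 1782 83.0 | -70 4958 104.0 | -60 2891 91.0 | -50 2078 86.0 | -40 3633 98.0 | -30 5425 114.0 | -20 4103 123.0 | -10 2244 65.0 | 0 1119 64.0 | 10 1092 64.0 | 20 1061 64.0 | 30 1038 64.0 | 40 995 64.0 | 50 946 64.0 | 60 540 64.0 | 
wrist slab 16707 y 1,99% [-68.9  65.8] x [-21.   20.7]
```

Contact is at 3 N and the head is at y about 66, so 19 mm remain.

Call:
{"op": "drive_tool", "data": {"increments": [{"claw": 0, "dx": 0, "dy": -0.005, "dz": 0, "wx": 0, "wy": 0, "wz": 0}, {"claw": 0, "dx": 0, "dy": -0.005, "dz": 0, "wx": 0, "wy": 0, "wz": 0}, {"claw": 0, "dx": 0, "dy": -0.004, "dz": 0, "wx": 0, "wy": 0, "wz": 0}, {"claw": 0, "dx": 0, "dy": -0.002, "dz": 0, "wx": 0, "wy": 0, "wz": 0}, {"claw": 0, "dx": 0, "dy": -0.002, "dz": 0, "wx": 0, "wy": 0, "wz": 0}, {"claw": 0, "dx": 0, "dy": -0.001, "dz": 0, "wx": 0, "wy": 0, "wz": 0}, {"claw": 0, "dx": 0, "dy": 0, "dz": 0, "wx": 0, "wy": 0, "wz": 0}], "newtons": 20}}

```text
t: 6.48
eef_pos: [0.5061, -0.1568, 0.0643]
tool_rot: [0.003, 0.995, -0.098, -0.001]
contact_force: [-5.6, -16.3, 4.4]
gripper_width: -0.004
grasp_force: 8.9
```

Call:
{"op": "drive_tool", "data": {"increments": [{"claw": 0, "dx": 0, "dy": -0.001, "dz": 0, "wx": 0, "wy": 0, "wz": 0}, {"claw": 0, "dx": 0, "dy": 0, "dz": 0, "wx": 0, "wy": 0, "wz": 0}], "newtons": 20}}

```text
t: 6.72
eef_pos: [0.5061, -0.1567, 0.0643]
tool_rot: [0.003, 0.995, -0.099, -0.001]
contact_force: [-4.9, -20.4, 4.2]
gripper_width: 0.003
grasp_force: 10.0
```

Call:
{"op": "drive_tool", "data": {"increments": [{"claw": 0, "dx": 0, "dy": -0.001, "dz": 0, "wx": 0, "wy": 0, "wz": 0}, {"claw": 0, "dx": 0, "dy": 0, "dz": 0, "wx": 0, "wy": 0, "wz": 0}], "newtons": 20}}

```text
t: 6.98
eef_pos: [0.5061, -0.1567, 0.0643]
tool_rot: [0.004, 0.995, -0.099, -0.001]
contact_force: [-5.5, -21.9, 3.8]
gripper_width: 0.001
grasp_force: 11.2
```

It stalled at 21 N after 12.7 mm, where I expected 19. I need to see whether it is home or jammed.

Run:
```python
from look import *
jig.st();C=look("wrist",58,68);im=C[0]
save(im,"w5f.png")
S=cam("scene");
a=cv2.resize(im[100:300,0:260],None,fx=2.3,fy=2.3);b=cv2.resize(S[0][165:240,215:315],None,fx=4.6*1.3,fy=4.6*1.3,interpolation=cv2.INTER_CUBIC)
save(a,"w5.png");save(b,"w5b.png")
```

```text
t 6.97 eef [ 0.5061 -0.1567  0.0643] tip jig mm [ -1.9 -52.2  39.3] tool y in jig -0.007 -1.0 zax [-0.003 -0.007 -1.   ] F [ -5.5 -21.9   3.8] w 0.001
-170 640 19.0 | -160 652 19.0 | -150 675 19.0 | -140 689 19.0 | -130 680 19.0 | -120 859 19.0 | -110 3085 127.0 | -100 4537 120.0 | -90 4585 108.0 | -80 3221 97.0 | -70 2962 108.0 | -60 4903 111.0 | -50 4741 109.0 | -40 2676 92.0 | -30 3586 97.0 | -20 4971 110.0 | -10 4506 120.0 | 0 3054 123.0 | 10 1172 64.0 | 20 1101 64.0 | 30 1096 64.0 | 40 1035 64.0 | 50 1027 64.0 | 60 974 64.0 | 70 665 64.0 | 80 20 63.0 | 
wrist slab 16676 y 1,99% [-56.1  78. ] x [-21.   20.2]
```

View pics/w5.png

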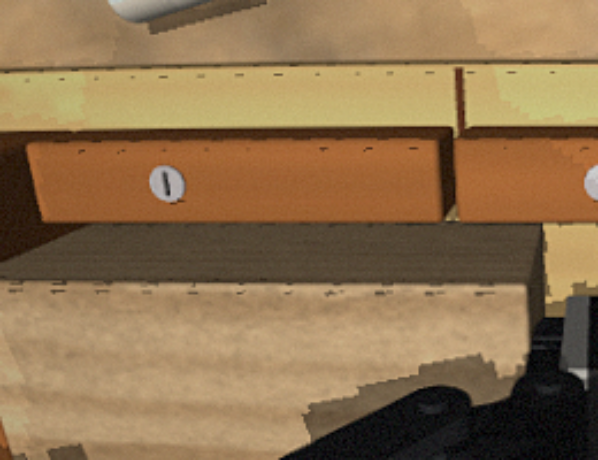

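The near end isn't visible in this crop: the foot end is at (535,250), and the head runs off at the left edge. I'll back off and rise for a clear view.

Call:
{"op": "drive_tool", "data": {"increments": [{"claw": 0, "dx": 0, "dy": 0.02, "dz": 0, "wx": 0, "wy": 0, "wz": 0}, {"claw": 0, "dx": 0, "dy": 0, "dz": -0.04, "wx": 0, "wy": 0, "wz": 0}, {"claw": 0, "dx": 0, "dy": 0, "dz": -0.05, "wx": 0, "wy": 0, "wz": 0}, {"claw": 0, "dx": 0, "dy": 0, "dz": -0.05, "wx": 0, "wy": 0, "wz": 0}, {"claw": 0, "dx": -0.03, "dy": 0.0, "dz": -0.02, "wx": 0, "wy": 0, "wz": 0}], "newtons": 20}}

```text
t: 7.7
eef_pos: [0.478, -0.1623, 0.2273]
tool_rot: [-0.0, 0.995, -0.095, 0.003]
contact_force: [-1.1, 0.3, -0.5]
gripper_width: -0.001
grasp_force: 0.0
```

Run:
```python
from look import *
jig.st();C=look("wrist",58,68);im=C[0]
save(cv2.resize(im[60:260,0:260],None,fx=3,fy=3,interpolation=cv2.INTER_CUBIC),"w6.png")
```

```text
t 7.7 eef [ 0.478  -0.1623  0.2273] tip jig mm [-28.2 -62.8 202.3] tool y in jig 0.001 -1.0 zax [ 0.006 -0.    -1.   ] F [-1.1  0.3 -0.5] w -0.001
-170 228 19.0 | -160 226 19.0 | -150 224 19.0 | -140 225 19.0 | -130 226 19.0 | -120 242 19.0 | -110 224 19.0 | -100 231 19.0 | -90 383 19.0 | -80 3964 290.0 | -70 1316 283.0 | -60 2941 288.0 | -50 2512 291.0 | -40 380 63.0 | -30 299 64.0 | -20 303 64.0 | -10 311 64.0 | 0 300 64.0 | 10 293 64.0 | 20 294 64.0 | 30 299 64.0 | 40 297 64.0 | 50 292 64.0 | 60 611 158.0 | 70 550 65.0 | 80 761 166.0 | 
wrist slab 5079 y 1,99% [-36.6  83. ] x [-21.8  19.8]
```

View pics/w6.png

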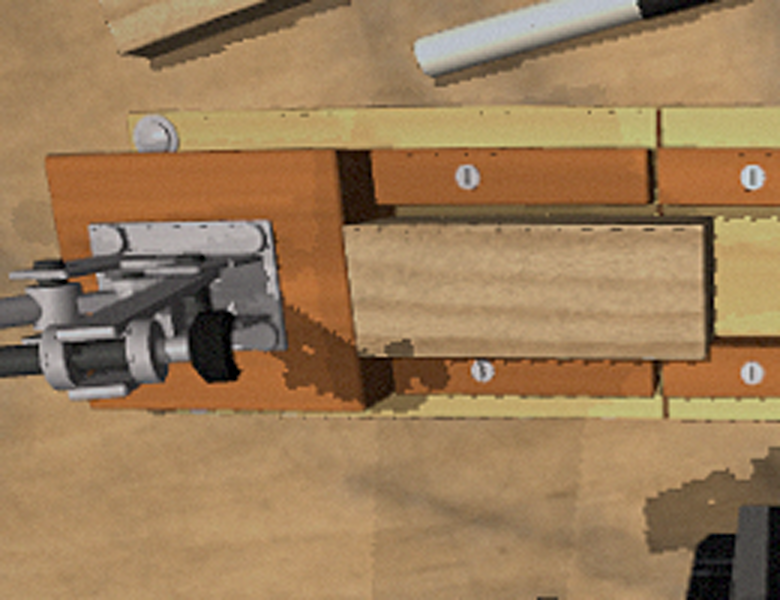

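The picture shows the blank's head flush with the end block along (345,225)-(358,355), with no gap. It is home, and my frame was about 2 mm off. Next I measure the lever and turn the tool a quarter so the slim side meets the grip.

Call:
{"op": "drive_tool", "data": {"increments": [{"claw": 0, "dx": 0, "dy": 0, "dz": -0.04, "wx": 0, "wy": 0, "wz": -10}, {"claw": 0, "dx": 0, "dy": 0, "dz": 0, "wx": 0, "wy": 0, "wz": -10}, {"claw": 0, "dx": 0, "dy": 0, "dz": 0, "wx": 0, "wy": 0, "wz": -10}, {"claw": 0, "dx": 0, "dy": 0, "dz": 0, "wx": 0, "wy": 0, "wz": -10}, {"claw": 0, "dx": 0, "dy": 0, "dz": 0, "wx": 0, "wy": 0, "wz": -10}, {"claw": 0, "dx": 0, "dy": 0, "dz": 0, "wx": 0, "wy": 0, "wz": -10}, {"claw": 0, "dx": 0, "dy": 0, "dz": 0, "wx": 0, "wy": 0, "wz": -10}, {"claw": 0, "dx": 0, "dy": 0, "dz": 0, "wx": 0, "wy": 0, "wz": -10}, {"claw": 0, "dx": 0, "dy": 0, "dz": 0, "wx": 0, "wy": 0, "wz": -10}, {"claw": 0, "dx": 0, "dy": 0, "dz": 0, "wx": 0, "wy": 0, "wz": 0}], "newtons": 20}}

```text
t: 9.0
eef_pos: [0.4752, -0.1622, 0.2638]
tool_rot: [-0.001, 0.772, 0.636, -0.0]
contact_force: [-0.2, 1.0, -0.4]
gripper_width: -0.001
grasp_force: 0.0
```

```bash
sed -i 's/^\(A=.*\)$/\1-.002*u/' jig.py
python3 - <<'E'
from look import *
jig.st();print(get_obs()["q"].round(2))
for n in("scene","side","wrist"):
    C=cam(n);h,w=C[1].shape;vv,uu=np.mgrid[:h,:w];uv=np.c_[uu.ravel(),vv.ravel()]
    J=jig.tojig(dep(uv,C));ok=(C[1].ravel()>0)&(C[0].max(2).ravel()<60)
    m=ok&(abs(J[:,0])<25)&(J[:,1]>165)&(J[:,1]<240)&(J[:,2]>120)&(J[:,2]<225);Q=J[m];print(n,m.sum())
    for z in range(130,220,10):
        s=Q[(Q[:,2]>=z)&(Q[:,2]<z+10)]
        if len(s):print(z,len(s),"x",np.percentile(s[:,0],[5,95]).round(),"y",np.percentile(s[:,1],[5,95]).round())
E
```

```text
t 9.0 eef [ 0.4752 -0.1622  0.2638] tip jig mm [-31.1 -61.3 238.8] tool y in jig 1.0 -0.001 zax [-0.001  0.001 -1.   ] F [-0.2  1.  -0.4] w -0.001
[ 0.42  0.2  -0.25  1.94  0.06  1.01 -0.04]
scene 42
140 3 x [-9. -6.] y [180. 185.]
150 6 x [-9. -5.] y [183. 195.]
160 4 x [-8. -5.] y [189. 196.]
170 5 x [-8. -5.] y [193. 203.]
180 5 x [-8. -3.] y [198. 207.]
190 10 x [-8. -1.] y [206. 217.]
200 9 x [-5.  4.] y [211. 218.]
side 29
140 2 x [-3.  4.] y [174. 180.]
150 10 x [-3.  4.] y [175. 187.]
160 7 x [-2.  4.] y [182. 188.]
190 4 x [-6. -0.] y [203. 204.]
200 6 x [-6.  4.] y [205. 217.]
wrist 0
```

The lever is where the text says: x about 0, near surface at y about 197 for z about 185. I go over the arm and down between arm and lever.

Call:
{"op": "drive_tool", "data": {"increments": [{"claw": 0, "dx": 0.03, "dy": 0.016, "dz": 0, "wx": 0, "wy": 0, "wz": 0}, {"claw": 0, "dx": 0.05, "dy": 0.015, "dz": 0, "wx": 0, "wy": 0, "wz": 0}, {"claw": 0, "dx": 0.05, "dy": 0, "dz": 0, "wx": 0, "wy": 0, "wz": 0}, {"claw": 0, "dx": 0.05, "dy": 0, "dz": 0, "wx": 0, "wy": 0, "wz": 0}, {"claw": 0, "dx": 0.04, "dy": 0, "dz": 0, "wx": 0, "wy": 0, "wz": 0}, {"claw": 0, "dx": 0.017, "dy": 0, "dz": 0, "wx": 0, "wy": 0, "wz": 0}, {"claw": 0, "dx": 0, "dy": 0, "dz": 0.025, "wx": 0, "wy": 0, "wz": 0}, {"claw": 0, "dx": 0, "dy": 0, "dz": 0.024, "wx": 0, "wy": 0, "wz": 0}, {"claw": 0, "dx": 0, "dy": 0, "dz": 0, "wx": 0, "wy": 0, "wz": 0}], "newtons": 20}}

```text
t: 10.28
eef_pos: [0.5498, 0.0624, 0.2136]
tool_rot: [-0.001, 0.772, 0.635, -0.002]
contact_force: [0.2, 0.3, 0.2]
gripper_width: 0.003
grasp_force: 0.0
```

Run:
```python
from look import *
jig.st();C=cam("wrist");save(C[0],"w7.png")
```

```text
t 10.28 eef [0.5498 0.0624 0.2136] tip jig mm [ -0.8 173.3 188.6] tool y in jig 1.0 -0.002 zax [-0.004 -0.001 -1.   ] F [0.2 0.3 0.2] w 0.003
```

View pics/w7.png

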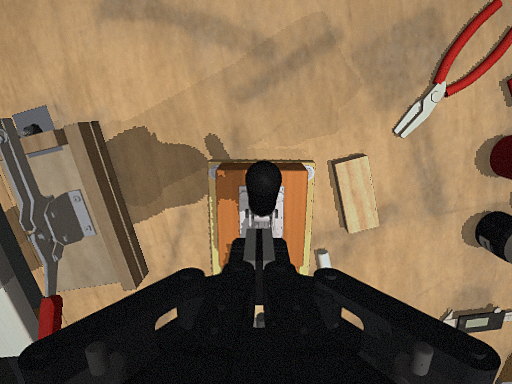

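The tip is behind the grip: the lever end is at (263,185) and the fingers at (262,250), so it is centred. I follow the arc down.

Call:
{"op": "drive_tool", "data": {"increments": [{"claw": 0, "dx": 0.006, "dy": 0.001, "dz": 0.003, "wx": 0, "wy": 0, "wz": 0}, {"claw": 0, "dx": 0.006, "dy": 0, "dz": 0.003, "wx": 0, "wy": 0, "wz": 0}, {"claw": 0, "dx": 0.0064, "dy": 0, "dz": 0.0034, "wx": 0, "wy": 0, "wz": 0}, {"claw": 0, "dx": 0.0064, "dy": 0, "dz": 0.0034, "wx": 0, "wy": 0, "wz": 0}, {"claw": 0, "dx": 0.007, "dy": 0, "dz": 0.0056, "wx": 0, "wy": 0, "wz": 0}, {"claw": 0, "dx": 0.007, "dy": 0, "dz": 0.0056, "wx": 0, "wy": 0, "wz": 0}, {"claw": 0, "dx": 0.006, "dy": 0, "dz": 0.007, "wx": 0, "wy": 0, "wz": 0}, {"claw": 0, "dx": 0.006, "dy": 0, "dz": 0.007, "wx": 0, "wy": 0, "wz": 0}, {"claw": 0, "dx": 0, "dy": 0, "dz": 0, "wx": 0, "wy": 0, "wz": 0}], "newtons": 20}}

```text
t: 11.45
eef_pos: [0.5608, 0.1142, 0.1762]
tool_rot: [-0.001, 0.771, 0.637, -0.001]
contact_force: [0.5, -0.6, 0.4]
gripper_width: 0.002
grasp_force: 0.0
```

```bash
python3 -c "
import jig;jig.st()"
```

```text
t 11.45 eef [0.5608 0.1142 0.1762] tip jig mm [1.000e-01 2.263e+02 1.512e+02] tool y in jig 1.0 0.001 zax [-0.002 -0.    -1.   ] F [ 0.5 -0.6  0.4] w 0.002
```

Everything is on target; I go the rest of the way down.

Call:
{"op": "drive_tool", "data": {"increments": [{"claw": 0, "dx": 0.003, "dy": 0, "dz": 0.008, "wx": 0, "wy": 0, "wz": 0}, {"claw": 0, "dx": 0.003, "dy": 0, "dz": 0.008, "wx": 0, "wy": 0, "wz": 0}, {"claw": 0, "dx": 0.002, "dy": 0, "dz": 0.007, "wx": 0, "wy": 0, "wz": 0}, {"claw": 0, "dx": 0.002, "dy": 0, "dz": 0.007, "wx": 0, "wy": 0, "wz": 0}, {"claw": 0, "dx": 0, "dy": 0, "dz": 0.004, "wx": 0, "wy": 0, "wz": 0}, {"claw": 0, "dx": 0, "dy": 0, "dz": 0.003, "wx": 0, "wy": 0, "wz": 0}, {"claw": 0, "dx": 0, "dy": 0, "dz": 0.002, "wx": 0, "wy": 0, "wz": 0}, {"claw": 0, "dx": 0, "dy": 0, "dz": 0, "wx": 0, "wy": 0, "wz": 0}], "newtons": 20}}

```text
t: 12.45
eef_pos: [0.5636, 0.1231, 0.1388]
tool_rot: [0.0, 0.772, 0.636, -0.0]
contact_force: [-1.0, 0.2, 6.5]
gripper_width: -0.001
grasp_force: 3.3
```

```bash
python3 -c "
import jig;jig.st()"
```

```text
t 12.45 eef [0.5636 0.1231 0.1388] tip jig mm [  1.2 235.6 113.8] tool y in jig 1.0 -0.0 zax [-0. -0. -1.] F [-1.   0.2  6.5] w -0.001
```

Call:
{"op": "drive_tool", "data": {"increments": [{"claw": 0, "dx": 0, "dy": 0, "dz": 0.002, "wx": 0, "wy": 0, "wz": 0}, {"claw": 0, "dx": 0, "dy": 0, "dz": 0.002, "wx": 0, "wy": 0, "wz": 0}, {"claw": 0, "dx": 0, "dy": 0, "dz": 0, "wx": 0, "wy": 0, "wz": 0}], "newtons": 20}}

```text
t: 12.82
eef_pos: [0.5638, 0.1232, 0.138]
tool_rot: [0.001, 0.772, 0.636, 0.0]
contact_force: [-11.8, -2.0, 33.5]
gripper_width: 0.004
grasp_force: 17.0
```

It is at the hard stop: 33 N with no movement. I lift straight off and check.

Call:
{"op": "drive_tool", "data": {"increments": [{"claw": 0, "dx": 0, "dy": 0, "dz": -0.01, "wx": 0, "wy": 0, "wz": 0}, {"claw": 0, "dx": 0, "dy": 0, "dz": -0.03, "wx": 0, "wy": 0, "wz": 0}, {"claw": 0, "dx": 0, "dy": 0, "dz": -0.05, "wx": 0, "wy": 0, "wz": 0}, {"claw": 0, "dx": -0.03, "dy": -0.03, "dz": -0.05, "wx": 0, "wy": 0, "wz": 0}, {"claw": 0, "dx": -0.05, "dy": -0.05, "dz": -0.01, "wx": 0, "wy": 0, "wz": 0}, {"claw": 0, "dx": -0.05, "dy": -0.05, "dz": 0, "wx": 0, "wy": 0, "wz": 0}, {"claw": 0, "dx": -0.05, "dy": 0, "dz": 0, "wx": 0, "wy": 0, "wz": 0}, {"claw": 0, "dx": 0, "dy": 0, "dz": 0, "wx": 0, "wy": 0, "wz": 0}], "newtons": 20}}

```text
t: 13.82
eef_pos: [0.4156, -0.022, 0.2804]
tool_rot: [0.0, 0.774, 0.633, -0.001]
contact_force: [0.9, 0.2, -0.5]
gripper_width: 0.001
grasp_force: 0.0
```

Run:
```python
from look import *
jig.st();W=cam("wrist");S=cam("side");
a=cv2.resize(S[0][165:285,190:340],(750,600),interpolation=cv2.INTER_CUBIC)[:, :400]
b=cv2.resize(W[0],(400,300));b=np.vstack([b,cv2.resize(cam("scene")[0][130:245,205:355],(400,300),interpolation=cv2.INTER_CUBIC)])
save(np.hstack([a,b]),"f.png")
for n in("scene","side"):
    C=cam(n);h,w=C[1].shape;vv,uu=np.mgrid[:h,:w];uv=np.c_[uu.ravel(),vv.ravel()];J=jig.tojig(dep(uv,C))
    m=(abs(J[:,0])<12)&(J[:,1]>205)&(J[:,1]<290)&(J[:,2]>60)&(J[:,2]<220);Q=J[m]
    print(n,m.sum(),np.percentile(Q[:,2],[5,50,95]).round(),np.percentile(Q[:,1],[5,95]).round() if len(Q) else '')
```

```text
t 13.82 eef [ 0.4156 -0.022   0.2804] tip jig mm [-116.3   64.9  255.4] tool y in jig 1.0 -0.007 zax [-0.001 -0.002 -1.   ] F [ 0.9  0.2 -0.5] w 0.001
scene 124 [104. 111. 116.] [210. 273.]
side 38 [102. 112. 116.] [207. 269.]
```

View pics/f.png

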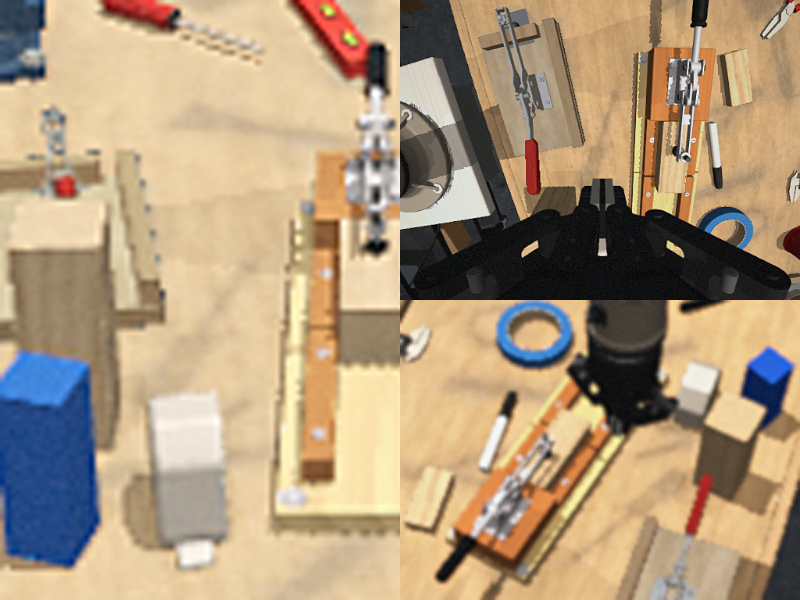

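The lever lies level at (457,560), top at 111-116 mm. The foot is on the blank at (683,155), and the bystanders are unmoved. One last check that the blank stayed home, then hand in.

Run:
```python
from look import *
look("wrist",58,68);look("side",58,68)
```

```text
-100 11 18.0 | -90 95 18.0 | -80 118 19.0 | -70 118 19.0 | -60 11 19.0 | -40 87 64.0 | -30 162 64.0 | -20 160 63.0 | -10 163 64.0 | 0 171 64.0 | 10 162 64.0 | 20 92 64.0 | 30 183 94.0 | 40 329 88.0 | 50 234 65.0 | 60 240 65.0 | 70 241 65.0 | 80 242 91.0 | 
wrist slab 2220 y 1,99% [-34.7  82.5] x [-21.7  18.3]
-170 14 18.0 | -160 20 17.0 | -150 22 18.0 | -140 14 18.0 | -130 18 18.0 | -120 15 17.0 | -110 16 17.0 | -100 17 18.0 | -90 15 17.0 | -80 17 17.0 | -70 17 18.0 | -60 13 17.0 | -50 21 18.0 | -40 112 40.0 | -30 15 63.0 | -20 13 62.0 | -10 14 64.0 | 0 15 63.0 | 10 14 63.0 | 20 19 63.0 | 30 49 83.0 | 40 12 64.0 | 50 12 63.0 | 60 8 63.0 | 70 10 64.0 | 80 12 63.0 | 
side slab 208 y 1,99% [-38.9  80.8] x [-20.7  18.1]
```

The foot end is at y about -35, so the blank is still home.

```bash
python3 -c "
from station import *
print(hand_in())"
```

```text
the job is handed in; nothing more can be done
None
```

I tipped the blank flat, pushed it against the end block, then pressed the lever down to its stop so the foot holds it; handed in at about 14 s with the robot clear and nothing else seen to have moved.

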